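Wedge the sliding V-rest into the tapered dovetail way of the tube stand

ROBOT

A 7-joint arm with a two-finger parallel gripper is mounted at the origin on a cart in front of the work surface, level with it; the furniture and walls round the work are solid. World frame = base frame: x ahead of the robot, y to its left, z up, the work surface at z = 0. Lengths are in m, angles in rad, forces in N, time in s.
With the tool pointing down it reaches from about 0.35 to 0.9 m from the base axis. Payload 7.2 kg.
Tool frame: the origin (TCP) lies on the centre line of the jaws, within the pads' length; the fingertips stand 11 mm ahead of it and the grasp point (between the pads) lies 8 mm behind it; z points along the fingers, y is the direction in which the jaws open and shut (so a half turn about z gives the same grasp; the last joint's range is limited). The gripper opens to 85 mm and grips with 20 to 120 N. Pads are 22 mm wide; open, the fingers measure 114 mm over their backs; the gripper's body (76 mm by 85 mm) begins 54 mm behind the grasp point. The pads swing forward as they close: fully open they stand 13 mm farther back than shut.
Start: joints at [-1.363, 0.411, -0.013, 1.596, 0.006, 1.134, -0.082], TCP at [0.17, 0.601, 0.242] pointing down, gripper open.
Joint ranges: [-2.95, 2.95], [-0.29, 1.99], [-1.47, 1.44], [0.14, 2.54], [-1.03, 4.17], [0.13, 1.85], [-2.86, 2.86]. Speed limits (rad/s): [2.39, 2.39, 3.01, 3.01, 3.14, 3.14, 3.14].

INTERFACE

Orientations are given as a rotation vector (axis times angle).
In Python, from workcell import robot, grab_frame, calibration gives the robot as it stands.
- The arm moves only by the tool arm_command, never from a script. Its argument "increments" is a list that holds one entry, the list of rows, each a list of 7 numbers: the turn, a rotation vector about the tool's x, y, z in units of 90 degrees (1.0 is 90 degrees), then the shift along the tool's x, y, z in units of 100 mm (1.0 is 100 mm), then the opening, from -1 (shut) to 1 (fully open), so that 0 is half open. In form: [[[ax, ay, az, x, y, z, claw], ...]]. A call has 1 to 20 rows; each row is the pose to reach, as a shift and turn from the pose commanded when the call began, along the tool's axes at that moment; what a row does not reach only later rows make up. A row lasts 1/10 s, in which the tool goes at most 50 mm and 8.59 degrees, less where a joint would pass 70% of its speed; a pose out of reach is approached as far as the arm can. A call with a number of a shift or a turn outside -1 to 1 is refused whole. A call with a gripper value outside its range is refused whole. The fingers move at their own pace and stop on an object; "force" is the grip in N (left out, the last holds). Time passes only in rows, so rows that repeat a pose let the fingers close. It gives the time, the measured TCP pose, the force and the opening at its end, in the units of the state.
- robot.read_state(): the state, without advancing time (a new reading comes with each control period).
- grab_frame(name): name is "scene" or "top" or "wrist"; returns (picture, depth): 384x512x3 uint8, blue, green, red; 384x512 float32, m along the optical axis (not along the pixel's ray), 0 where there is no reading.
- calibration(name): a dict with "mtx" (3x3 intrinsics, pixels), "cam_to_world" (4x4, takes a point from camera to world coordinates). Camera axes: x right, y down, z forward; pixel columns grow to the right and rows downward; lengths in m; the calibration is good to about 2 mm. A picture is of the moment at which its call begins: read the wrist's pose just before it. calibration takes no time and is no camera call; for the wrist camera it gives the pose at the moment of the call.
- robot.finish_job(): hands the job in, once; it reports no verdict.
The state is a dict: "time_s": time; "joints": joint angles; "dq": joint speeds; "joint_torque": joint torques, N m; "ee_pos": TCP position; "tcp_rot": TCP orientation; "wrist_force": force on the tool from outside, world axes, zero at the start; "ft_torque": the same for the moment, N m; "grip_width": finger opening in m.
Only numpy, scipy, OpenCV 4.12 (cv2) and the standard library are available. Lean on these libraries where they do the work, as an engineer would, in place of code of your own. Each camera call takes 0.05 s, during which the arm holds its last target. There are 200 camera calls.

TASK

The loose V-rest belongs in the dovetail way of the aluminium tube stand. Pick it up, set its dovetail foot into the wide mouth of the way, narrow end first, and slide it along until it wedges tight between the two flanks and stays clamped by itself; push firmly but feel for the wedge and do not ram it. Let go of it and leave the other things on the bench where they are.

Things in the scene. Friction and masses are not known exactly. Their poses are not given: they have to be found in the camera images.
- shoe_center (a point): Loose V-rest, 0.13 to 0.23 kg: aluminium block on a steel dovetail foot. Point on its centre plane, 38 mm above the flat sole; x points along it to the foot's NARROW end, z up. The block, where to grip: 30 mm long (x), 26 mm wide (y), from 20 to 60 mm above the sole, then two 6 mm prongs (a V) up to 76 mm; below it a neck 18 mm wide.
- shoe_sole (a point): Middle of the flat sole of the V-rest's dovetail foot; axes as shoe_center. Foot 60 mm long, 12 mm high; width at the sole 43 mm at the rear (-x) end, 32 mm at the narrow (+x) end: each flank tapers by 5 deg and leans inward by 30 deg. It is oiled (friction on the way 0.13 to 0.2).
- stand: Tube stand, fixed to the bench. Origin at bench height under the middle of its way; z up, x along the way from the wide mouth to the narrow end. Base plate 12 mm high, x -130 to +85 mm, y -52 to +52 mm; its flat top is the way's floor, a bare apron from x = -130 to -65 mm. The rails beside the way stand up to 29 mm above the bench; a fixed V-rest 78 mm high stands at x = 68 to 80 mm.
- way_mouth (a point): Middle of the way's mouth, on the way's floor (12 mm above the bench); axes as the stand's. The steel dovetail flanks begin here, 49 mm apart at the floor, and run 130 mm along x, tapering and leaning like the foot. The +y flank is fixed; the -y one is a stiffly sprung strip, set in or out by up to 3.5 mm before each run, so where the foot wedges must be felt.
- way_middle (a point): Middle of the way, on its floor; axes as the stand's. The foot wedges with its middle anywhere from 22 mm before to 23 mm past here (x), within 3 mm of the line (y). Until then it slides with about 1 N; then the resistance climbs by some 5 N per mm. A slow push along x with 12 to 20 N clamps it well, also when let go; over 25 N is ramming, under 10 N too loose.
- rack: Bystander: blue tube rack, 70 x 116 x 68 mm, origin at the middle of its underside.
- bottle: Bystander: small capped bottle, 56 mm across, 113 mm high, origin at the middle of its underside.
- carton: Bystander: small flat carton, 60 x 90 x 36 mm, origin at the middle of its underside.
- timer: Bystander: small flat timer, 62 x 62 x 18 mm, origin at the middle of its underside.

How it is judged:
On the way:
1. the dovetail foot has entered the mouth of the way, low on its floor (x of shoe_center in the frame of stand between -0.075 and -0.03 m and y of shoe_center in the frame of stand between -0.01 and 0.01 m and z of shoe_center in the frame of stand below 0.055 m).
At the end, for the whole second after the job is handed in: The V-rest sits flat in the way, lined up with it, its middle between 26 mm before and 30 mm past the stand's middle and within 4 mm of its line, and stays clamped by itself: it presses on the fixed flank with more than 18 N (unwedged: about none). It is let go and at rest (x of shoe_center in the frame of stand between -0.026 and 0.03 m and y of shoe_center in the frame of stand between -0.004 and 0.004 m and z of shoe_center in the frame of stand below 0.053 m and angle between the x axis of shoe_center and the x axis of stand, either way round below 0.06 rad and contact force between fixed_flank and shoe above 18 N and linear speed of shoe below 0.01 m/s); the robot touches nothing.
It fails at once if a bystander is displaced by more than 20 mm (distance of any of rack, bottle, carton, timer from where it was at the start of the episode above 0.02 m).
It fails at once if the V-rest is rammed home: more than 58 N between it and the fixed flank of the way (contact force between fixed_flank and shoe above 58 N).
It also fails if it takes over 64 s, if anything falls off the work surface, if the arm or the gripper's body presses on something with over 40 N, if the wrist force passes 120 N, or if a joint passes its speed limit or range.

## Working session

There is one attempt and no reset: what is moved stays moved. The work goes in short steps, Python scripts to look and compute and a tool call to move; the robot and the scene stay as the last step left them, time stands still between calls to the robot, and variables do not carry over. Pictures are saved under pics/ and viewed, about 8 in all and at most 12, crops included, and the job is handed in when it is done.

Besides the shell and the picture viewer there is one more tool, called after "Request:" as name(argument=value, ...) on one line, values as JSON. arm_command: Moves the arm, as the interface text tells. Shifts and turns lie within -1 to 1; 1 stands for 100 mm of shift or 90 degrees of turn. Its arguments: {"type":"object","properties":{"increments":{"type":"array"},"force":{"type":"number"}},"required":["increments"]}

```bash
mkdir -p pics; ls; python3 - <<'E'
from workcell import robot, grab_frame, calibration
import cv2,numpy as np
s=robot.read_state();print(s)
for n in("top","scene"):
    p,d=grab_frame(n);c=calibration(n);print(n,c["mtx"],c["cam_to_world"])
    cv2.imwrite(f"pics/{n}0.png",p);np.savez(f"{n}0.npz",p=p,d=d,K=c["mtx"],T=c["cam_to_world"])
E
```

```text
pics
{'time_s': 0.0, 'joints': array([-1.36322011,  0.41190035, -0.01274913,  1.59705864,  0.0055644 ,
        1.13427459, -0.08221076]), 'dq': array([-1.37252372e-03,  2.49218650e-04,  5.92575304e-05, -8.12174614e-04,
       -1.73455737e-03, -1.03524147e-04,  1.50678602e-04]), 'joint_torque': array([-6.80119574e-04, -6.00605607e+01,  6.81896433e-01, -2.99426562e+01,
        1.38070743e-02,  1.04372654e-02,  5.48519301e-05]), 'ee_pos': array([0.17006049, 0.60092047, 0.24144658]), 'tcp_rot': array([-4.31744333e-01, -3.11162738e+00,  2.51141831e-03]), 'wrist_force': array([-0.25973163, -0.20415993, -0.81651668]), 'ft_torque': array([ 0.03571435, -0.02274064,  0.02854325]), 'grip_width': 0.0851401847113295}
top [[408.09098635   0.         250.19441488]
 [  0.         408.09098635 192.71193139]
 [  0.           0.           1.        ]] [[ 0.01895918 -0.98367867  0.17893245  0.37815775]
 [-0.99967466 -0.0217045  -0.0133975   0.24528632]
 [ 0.01706247 -0.17862023 -0.98377014  0.89811579]
 [ 0.          0.          0.          1.        ]]
scene [[358.92072955   0.         257.87272625]
 [  0.         358.92072955 193.22419676]
 [  0.           0.           1.        ]] [[ 0.83203546 -0.29997036  0.46662058  0.13234231]
 [-0.55438216 -0.47911271  0.68052292 -0.34479986]
 [ 0.01942714 -0.82490532 -0.56493698  0.52088761]
 [ 0.          0.          0.          1.        ]]
```

View pics/top0.png

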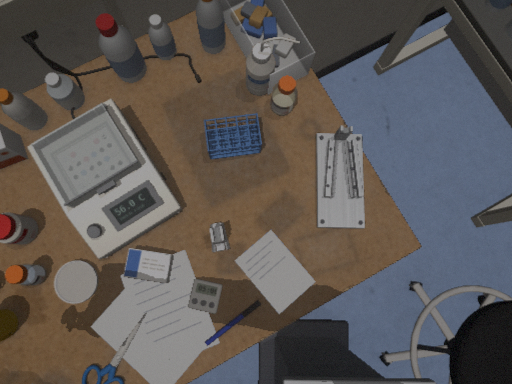

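View pics/scene0.png

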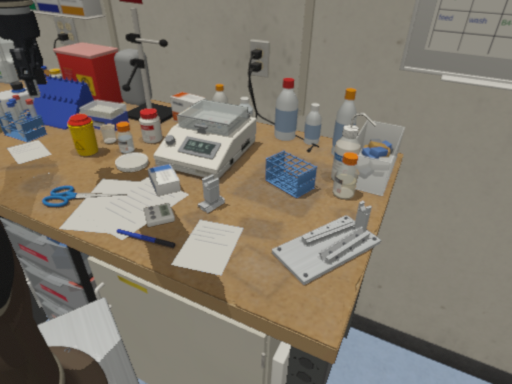

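The top view shows the loose V-rest at about (219,236). The stand is at (341,180), with its fixed V-rest at (343,132) and its apron towards the robot. The scene view shows the V-rest at (210,193) and the stand at (327,247). Next I'll zoom in and measure.

```bash
cat > h.py <<'E'
import numpy as np,cv2
def cloud(d,K,T):
    v,u=np.mgrid[:d.shape[0],:d.shape[1]]
    P=np.stack([(u-K[0,2])/K[0,0]*d,(v-K[1,2])/K[1,1]*d,d],-1)
    return P@T[:3,:3].T+T[:3,3]
E
python3 - <<'E'
from h import *
a=np.load('top0.npz');s=np.load('scene0.npz')
A=cv2.resize(a['p'][205:270,185:250],(390,390),interpolation=cv2.INTER_CUBIC)
B=cv2.resize(s['p'][168:218,185:235],(390,390),interpolation=cv2.INTER_CUBIC)
C=cv2.resize(a['p'][120:235,300:380],None,fx=5,fy=5,interpolation=cv2.INTER_CUBIC)
C=cv2.resize(C,(271,390))
cv2.imwrite('pics/crop0.png',np.hstack([A,B])[:,:780]);cv2.imwrite('pics/crop1.png',cv2.resize(a['p'][120:235,300:380],(417,600),interpolation=cv2.INTER_CUBIC))
X=cloud(a['d'],a['K'],a['T'])
print('table z',np.median(X[150:200,200:280,2]), [X[200,290],X[250,200]])
W=X[205:270,185:250];m=W[...,2]>.012
n,l,st,ce=cv2.connectedComponentsWithStats(m.astype('uint8'));print(st,ce)
for zl,zh in((.004,.014),(.045,.066),(.066,.09)):
    k=(W[...,2]>zl)&(W[...,2]<zh);k[:,:15]=0;k[:, 55:]=0
    q=W[k]; 
    if len(q)>4: print(zl,len(q),q.mean(0),cv2.minAreaRect(q[:,:2].astype('float32')*1000))
np.set_printoptions(linewidth=250)
print((W[10:55,18:50,2]*1000).round().astype(int))
W=X[120:240,300:380];k=(W[...,2]>.006)&(W[...,2]<.018);q=W[k];print(len(q),cv2.minAreaRect(q[:,:2].astype('float32')*1000))
k=(W[...,2]>.006);q=W[k];print(len(q),cv2.minAreaRect(q[:,:2].astype('float32')*1000))
k=W[...,2]>.06;q=W[k];print('fixedV',len(q),q.mean(0))
k=(W[...,2]>.024)&(W[...,2]<.034);q=W[k];print('rails',len(q),cv2.minAreaRect(q[:,:2].astype('float32')*1000))
E
```

```text
table z -0.0005129100242337592 [array([ 5.26984353e-01,  1.43802822e-01, -3.24064407e-04]), array([0.4122989 , 0.3397137 , 0.00188589])]
[[   0    0   65   65 3908]
 [  40    1    1    1    1]
 [   7    2    1    1    1]
 [  13    5    1    1    1]
 [  17    5    1    1    1]
 [  15    8    1    1    1]
 [  14   11    1    1    1]
 [  22   12    1    1    1]
 [  27   15    1    1    1]
 [  60   15    1    1    1]
 [  35   17    2    1    2]
 [  25   18   17   28  292]
 [  58   32    1    1    1]
 [  29   40    1    1    1]
 [  42   40    1    2    2]
 [  29   43    2    4    5]
 [  38   44    3    1    3]
 [  64   57    1    1    1]
 [  30   63    1    1    1]] [[31.94779939 32.14431934]
 [40.          1.        ]
 [ 7.          2.        ]
 [13.          5.        ]
 [17.          5.        ]
 [15.          8.        ]
 [14.         11.        ]
 [22.         12.        ]
 [27.         15.        ]
 [60.         15.        ]
 [35.5        17.        ]
 [32.64726027 30.28424658]
 [58.         32.        ]
 [29.         40.        ]
 [42.         40.5       ]
 [29.4        44.8       
[... 352 characters left out ...]
422), 9.036689758300781)
0.066 120 [0.4418858  0.29993539 0.07424794] ((442.35760498046875, 299.8226013183594), (29.393550872802734, 25.715538024902344), 11.580933570861816)
[[-2 -4 -3 ...  0 -2 -2]
 [-2  1 -4 ...  0 -1 -1]
 [-1  0  0 ... -2  0 -2]
 ...
 [-3  1  3 ... -2 -1  2]
 [-1 -1  1 ... -4 -2 -2]
 [-2 -1 -3 ... -2 -2 -1]]
3142 ((574.8714599609375, 33.309722900390625), (214.91172790527344, 104.76470184326172), 0.05201880261301994)
4541 ((505.6011657714844, 70.71546936035156), (188.0994873046875, 389.2115783691406), 61.9245719909668)
fixedV 131 [0.59196676 0.09051754 0.29243615]
rails 1029 ((603.713623046875, 27.11991310119629), (81.32609558105469, 145.72430419921875), 87.42282104492188)
```

View pics/crop0.png

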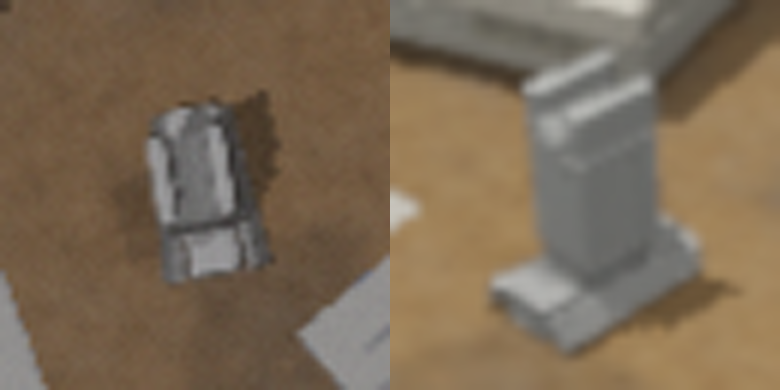

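View pics/crop1.png

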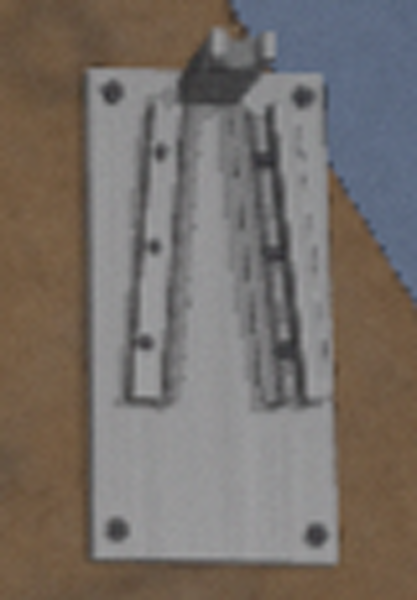

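```bash
python3 - <<'E'
from h import *
from workcell import robot, grab_frame, calibration
from scipy.spatial.transform import Rotation as R
s=robot.read_state();c=calibration("wrist")
Rt=R.from_rotvec(s['tcp_rot']).as_matrix();print(Rt.round(3))
T=np.eye(4);T[:3,:3]=Rt;T[:3,3]=s['ee_pos']
print('cam in tool',(np.linalg.inv(T)@c['cam_to_world']).round(4)); print(c['mtx'])
a=np.load('top0.npz');X=cloud(a['d'],a['K'],a['T'])
# stand base plate edges: colour mask, rays onto z=.012, line fits
W=X[120:240,300:380]
def ray(uv,z):
    uv=np.atleast_2d(uv).astype(float);K=a['K'];T=a['T']
    d=np.c_[(uv[:,0]-K[0,2])/K[0,0],(uv[:,1]-K[1,2])/K[1,1],np.ones(len(uv))]@T[:3,:3].T
    return (T[:3,3]+d*((z-T[2,3])/d[:,2])[:,None])
hsv=cv2.cvtColor(a['p'],cv2.COLOR_BGR2HSV)
m=((hsv[...,1]<40)&(hsv[...,2]>90)).astype('uint8');m[:,:300]=0;m[:,380:]=0;m[:120]=0;m[240:]=0
m=cv2.morphologyEx(m,cv2.MORPH_CLOSE,np.ones((9,9)))
rows=range(145,222);L=[];Rr=[]
for r in rows:
    k=np.where(m[r])[0]
    L.append((k.min()-.5,r));Rr.append((k.max()+.5,r))
L=ray(L,.012);Rr=ray(Rr,.012)
def fit(P):
    return cv2.fitLine(P[:,:2].astype('float32'),cv2.DIST_HUBER,0,1e-5,1e-5).ravel()
for P in(L,Rr):
    f=fit(P);print('edge',np.degrees(np.arctan(f[1]/f[0])),f[2:], 'y at .575',f[3]+f[1]/f[0]*(.575-f[2]))
C=[];
for c0 in range(322,362):
    k=np.where(m[:,c0])[0];C.append((c0,k.max()+.5))
P=ray(C,.012);f=fit(P[:,[1,0]]);print('near edge x',f[3]+f[1]/f[0]*(.033-f[2]),np.degrees(np.arctan(f[1]/f[0])))
# shoe block
W=X[205:270,205:235];k=(W[...,2]>.05)&(W[...,2]<.09);q=W[k];print(cv2.minAreaRect(q[:,:2].astype('float32')*1000))
E
```

```text
[[-0.962  0.272 -0.   ]
 [ 0.272  0.962 -0.001]
 [-0.    -0.001 -1.   ]]
cam in tool [[ 1.100e-03 -9.651e-01 -2.618e-01  6.600e-02]
 [ 1.000e+00  1.500e-03 -1.300e-03 -8.000e-04]
 [ 1.700e-03 -2.618e-01  9.651e-01 -1.303e-01]
 [ 0.000e+00  0.000e+00  0.000e+00  1.000e+00]]
[[286.16604173   0.         253.85616678]
 [  0.         286.16604173 190.8219057 ]
 [  0.           0.           1.        ]]
edge -0.58088213 [0.5586876  0.08630629] y at .575 0.0861409
edge -0.9079429 [ 0.5558499  -0.01905505] y at .575 -0.019358538
near edge x 0.4665838 -1.1792159
((442.6236267089844, 299.8079528808594), (30.063018798828125, 25.810283660888672), 11.443915367126465)
```

Request:
arm_command(increments=[[[0,0,0,-0.2,-0.12,0,1],[0,0,0,-0.5,-0.32,0,1],[0,0,0,-0.86,-0.54,0,1]]])

```text
time_s: 0.4
ee_pos: [0.2376, 0.5255, 0.2416]
tcp_rot: [-0.428, -3.112, 0.001]
wrist_force: [0.3, 0.6, 0.2]
grip_width: 0.0858
```

Request:
arm_command(increments=[[[0,0,0,-0.43,-0.27,0,1],[0,0,0,-0.86,-0.54,0,1]]])

```text
time_s: 0.6
ee_pos: [0.306, 0.4502, 0.2419]
tcp_rot: [-0.431, -3.112, 0.001]
wrist_force: [1.6, 1.4, 0.1]
grip_width: 0.0855
```

Request:
arm_command(increments=[[[0,0,0,-0.43,-0.27,0,1],[0,0,0,-0.86,-0.54,0,1]]])

```text
time_s: 0.8
ee_pos: [0.3732, 0.3757, 0.2421]
tcp_rot: [-0.432, -3.112, 0.0]
wrist_force: [1.1, 1.0, -0.1]
grip_width: 0.0857
```

Request:
arm_command(increments=[[[0,0,-0.08,-0.4,-0.27,0.1,1],[0,0,-0.16,-0.7,-0.45,0.3,1],[0,0,-0.24,-0.86,-0.54,0.4,1],[0,0,-0.3,-0.86,-0.54,0.4,1],[0,0,-0.3,-0.86,-0.54,0.4,1],[0,0,-0.3,-0.86,-0.54,0.4,1]]])

```text
time_s: 1.4
ee_pos: [0.4401, 0.3024, 0.2022]
tcp_rot: [0.303, -3.127, -0.0]
wrist_force: [0.0, 0.4, -0.5]
grip_width: 0.0858
```

```bash
cat >> h.py <<'E'
def ray(uv,z,K,T):
    uv=np.atleast_2d(uv).astype(float)
    d=np.c_[(uv[:,0]-K[0,2])/K[0,0],(uv[:,1]-K[1,2])/K[1,1],np.ones(len(uv))]@T[:3,:3].T
    return T[:3,3]+d*((z-T[2,3])/d[:,2])[:,None]
def grab(n,tag):
    from workcell import robot, grab_frame, calibration
    s=robot.read_state();c=calibration(n);p,d=grab_frame(n)
    cv2.imwrite(f"pics/{tag}.png",p);np.savez(f"{tag}.npz",p=p,d=d,K=c["mtx"],T=c["cam_to_world"])
    print(s['time_s'],s['ee_pos'].round(4),s['tcp_rot'].round(4),s['wrist_force'].round(2),s['grip_width'])
    return p,d,c["mtx"],c["cam_to_world"]
E
python3 - <<'E'
from h import *
p,d,K,T=grab("wrist","w1")
E
```

```text
1.4 [0.4401 0.3024 0.2022] [ 3.0250e-01 -3.1267e+00 -3.0000e-04] [ 0.01  0.4  -0.5 ] 0.08580833098648634
```

View pics/w1.png

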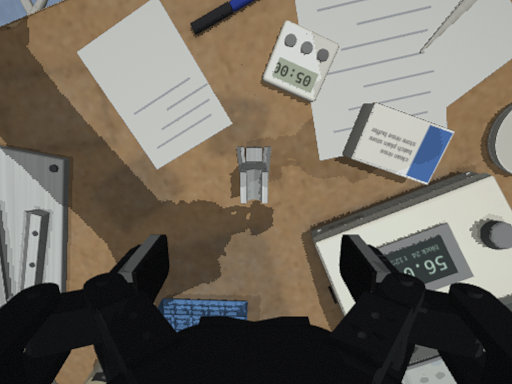

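The wrist view, with image-down being world +x, shows the V-rest at (255,175), well aligned with the image axes. Its near foot end is at the top. I'll crop and measure the foot outline.

```bash
python3 - <<'E'
from h import *
a=np.load('w1.npz');p,d,K,T=[a[k] for k in'pdKT']
cv2.imwrite('pics/w1c.png',cv2.resize(p[135:215,220:290],(700,600),interpolation=cv2.INTER_CUBIC)[:, :])
X=cloud(d,K,T)
np.set_printoptions(linewidth=300,threshold=100000)
print((X[140:208:2,232:278,2]*1000).round().astype(int))
W=X[135:215,225:285]
for zl,zh in((.055,.09),):
    k=(W[...,2]>zl)&(W[...,2]<zh);q=W[k];print(cv2.minAreaRect(q[:,:2].astype('float32')*1000),q.mean(0))
E
```

```text
[[ -1  -2  -2  -4  -3  -4  -2  -3  -3  -2  -3  -1  -2  -1  -2  -3  -1  -3  -1  -4  -2 333  -3  -2  -3  -1  -2  -2  -3  -4  -4  -3  -2  -2  -3  -3  -3  -2  -3  -3  -3  -2  -3  -3  -2  -4]
 [ -2  -2  -2  -4  -2  -2  -3  -3  -4  -2  -3  -3  -3  -3  -1  -3  -3  -3  -2  -3  -3  -2  -3  -2  -2  -2  -3  -3  -2  -3  -3  -3  -2  -3  -2  -2  -2  -2  -3  -2  -4  -3  -2  -2  -2  -3]
 [ -3  -2  -3  -3  -2  -3  -3  -4  -2  -3  -3  -2  -1  -2  -4  -3  -1  -3  -4  -3  -3  -2  -2  -4  -3  -2  -3  -3  -2  -3  -1  -3  -3  -3  -3  -3  -3  -3  -3  -3  -3  -4  -3  -2  -4  -3]
 [ -3  -3  -3  -3  -3  -3  -4   1  -3  -4  -2  -2  -3  -3  -2  -4  -3  -3  -1  -3  -3  -2  -2  -2  -3  -2  -2  -3  -2  -2  -3  -4  -2  -2   4   3   4   2  -3  -1  -3  -3  -4  -3  -2  -3]
 [ -3  -3  -2  -2   2   2   6   7   9  11   9   9  -3  -3  11  12  10  11   9  11  11  11  11  11  10  10  10  11  11  12  -2  -3   9 333   9   8   7   3   2   0  -2  -2  -2  -3  -3  -4]
 [ -2  -3  -3  -3  -3   2   5   8   9  10  10   8  -3  -4  10  11   9   9  11  12   9  10  11  10  10  10  10  11  11  11  -2   8  10  10  11   8   5   5   1  -3  -2
[... 4693 characters left out ...]
-2]
 [ -3  -2  -3  -3  -2  -2  -3  -4  75 333  74  74  76  74  -2  -2  -3  -3  -3  -3  -3  -3  -3  -2  -3  -3  -2  -1  -3  -3  75  74  74  75  74  -2  -3  -3  -3  -3  -2  -3  -3  -3  -3  -3]
 [ -2  -3  -3  -1  -4  -3  -3  -3  -4  -3  -3  -4  -3  -5  -4  -2  -1  -2  -4  -3  -3  -2  -3  -3  -2  -3  -2  -1  -4  -3  -2  -3  -3  -4  -3  -4  -3  -5  -4  -3  -4  -3  -4  -3  -3  -3]
 [ -2  -4  -2  -4  -4  -2  -2  -3  -3  -3  -2  -3  -2  -2  -3  -3  -3  -3  -3  -4  -2  -4  -3  -3  -2  -2  -2  -4  -4  -3  -4  -2  -2  -3  -3  -2  -3  -3  -3  -3  -4  -3  -4  -3  -3  -3]]
((440.570556640625, 300.965087890625), (30.500085830688477, 25.55316734313965), 11.593364715576172) [0.43914306 0.30071554 0.06776874]
```

View pics/w1c.png

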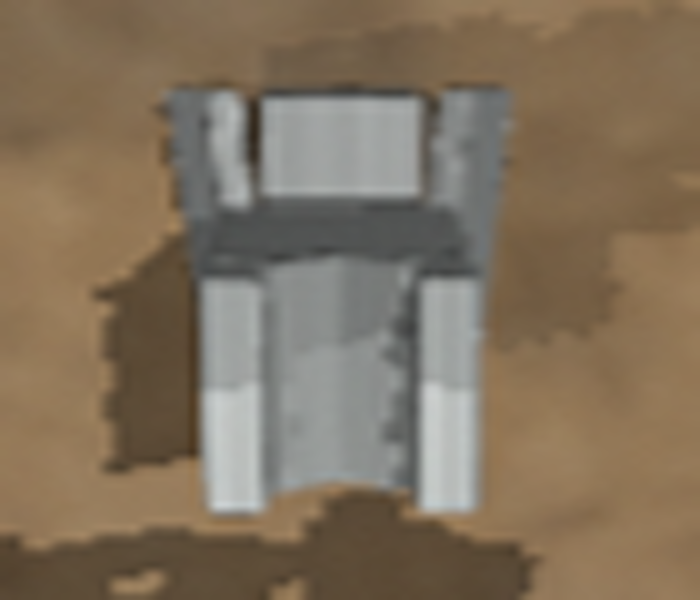

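The rear (wide) foot end faces the robot, so the narrow end points roughly world +x (yaw 11.6°). No half turn is needed, so I'll grasp now.

Request:
arm_command(increments=[[[0,0,-0.006,-0.006,-0.022,0.2,1],[0,0,-0.006,-0.006,-0.022,0.5,1],[0,0,-0.006,-0.006,-0.022,0.8,1],[0,0,-0.006,-0.006,-0.022,1.0,1]]])

```text
time_s: 1.85
ee_pos: [0.4403, 0.3005, 0.1008]
tcp_rot: [0.32, -3.124, 0.001]
wrist_force: [0.1, -0.5, 0.1]
grip_width: 0.085
```

Request:
arm_command(increments=[[[0,0,0,0,0,0.25,1],[0,0,0,0,0,0.45,1],[0,0,0,0,0,0.58,1],[0,0,0,0,0,0.64,1],[0,0,0,0,0,0.64,1]]])

```text
time_s: 2.35
ee_pos: [0.441, 0.3003, 0.038]
tcp_rot: [0.321, -3.125, 0.001]
wrist_force: [0.1, -0.1, -0.3]
grip_width: 0.0853
```

Request:
arm_command(increments=[[[0,0,0,0,0,0,0],[0,0,0,0,0,0,-0.3],[0,0,0,0,0,0,-0.6],[0,0,0,0,0,0,-1],[0,0,0,0,0,0,-1],[0,0,0,0,0,0,-1],[0,0,0,0,0,0,-1],[0,0,0,0,0,0,-1]]], force=60)

```text
time_s: 3.15
ee_pos: [0.4417, 0.3003, 0.0389]
tcp_rot: [-0.321, 3.124, 0.001]
wrist_force: [-0.2, -0.9, 6.1]
grip_width: 0.0253
```

Request:
arm_command(increments=[[[0,0,0,0,0,-0.05,-1],[0,0,0,0,0,-0.2,-1],[0,0,0,0,0,-0.5,-1],[0,0,0,0,0,-0.9,-1],[0,0,0,0,0,-1,-1]]])

```text
time_s: 3.65
ee_pos: [0.4428, 0.3011, 0.142]
tcp_rot: [-0.32, 3.121, 0.005]
wrist_force: [1.0, 1.0, -1.8]
grip_width: 0.0258
```

Request:
arm_command(increments=[[[0,0,0,-0.1,-0.15,-0.1,-1],[0,0,0,-0.25,-0.4,-0.25,-1],[0,0,0,-0.4,-0.7,-0.4,-1]]])

```text
time_s: 3.95
ee_pos: [0.4943, 0.2398, 0.1781]
tcp_rot: [0.325, -3.123, 0.0]
wrist_force: [1.4, 0.4, -1.8]
grip_width: 0.0256
```

Request:
arm_command(increments=[[[0,0,0.06,-0.2,-0.3,-0.2,-1],[0,0,0.12,-0.35,-0.6,-0.35,-1],[0,0,0.138,-0.4,-0.7,-0.4,-1],[0,0,0.138,-0.4,-0.7,-0.4,-1],[0,0,0.138,-0.4,-0.7,-0.4,-1],[0,0,0.138,-0.4,-0.7,-0.4,-1]]])

```text
time_s: 4.55
ee_pos: [0.5466, 0.181, 0.2171]
tcp_rot: [-0.013, -3.139, -0.0]
wrist_force: [0.1, 0.5, -2.1]
grip_width: 0.0251
```

```bash
python3 - <<'E'
from h import *
p,d,K,T=grab("wrist","w2")
E
```

```text
4.55 [0.5466 0.181  0.2171] [-1.3200e-02 -3.1393e+00 -1.0000e-04] [ 0.11  0.46 -2.13] 0.025068941395012624
```

View pics/w2.png

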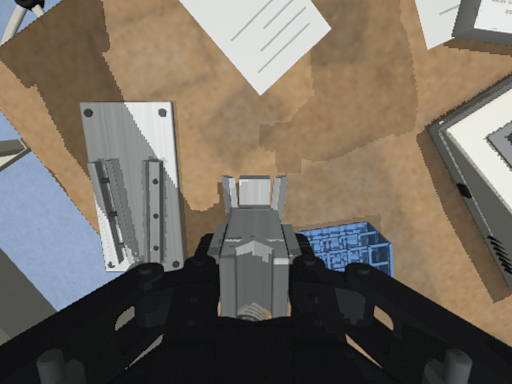

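The wrist view shows the V-rest upright in the jaws, with its rear foot end at (222..287,178). The stand is in full view at (80..182, 102..270). Now I'll fit the stand's plate edges.

```bash
python3 - <<'E'
from h import *
a=np.load('w2.npz');p,d,K,T=[a[k] for k in'pdKT']
X=cloud(d,K,T)
print('table z',np.median(X[200:230,190:205,2]),np.median(X[60:90,120:220,2]),'floor z',np.median(X[110:150,100:155,2]))
tb=np.median(X[200:230,190:205,2])
H=X[...,2].copy()
m=((H>.004)&(H<.06)).astype('uint8');m[:,:60]=0;m[:,200:]=0;m[:90]=0;m[285:]=0
m=cv2.medianBlur(m,3)
n,l,st,ce=cv2.connectedComponentsWithStats(m);i=1+st[1:,4].argmax();print(st[i]);m=(l==i).astype('uint8')
fit=lambda P:cv2.fitLine(P.astype('float32'),cv2.DIST_HUBER,0,1e-6,1e-6).ravel()
zf=np.median(X[110:150,100:155,2])
# subpixel refine using gray gradient across depth edge
g=cv2.GaussianBlur(cv2.cvtColor(p,cv2.COLOR_BGR2LAB),(0,0),.7)[...,2].astype(float) # b channel: wood vs grey
E={}
def edge(c,r,ax):
    best=None
    s=g[r,c-4:c+5] if ax==0 else g[r-4:r+5,c]
    gr=np.abs(np.diff(s));return (gr*(np.arange(8)+.5)).sum()/gr.sum()-4
for nm,f in(('left',lambda k:k.min()),('right',lambda k:k.max())):
    P=[]
    for r in range(108,215):
        k=np.where(m[r])[0];c=f(k);P.append((c+edge(c,r,0),r))
    for z in (zf,):
        W=ray(P,z,K,T);L=fit(W[:,:2]);E[nm]=L
        print(nm,'yaw',np.degrees(np.arctan(L[1]/L[0])),'y@.56',L[3]+L[1]/L[0]*(.56-L[2]),'rms',np.std((W[:,1]-L[3])-L[1]/L[0]*(W[:,0]-L[2])))
P=[]
for c in range(90,165):
    k=np.where(m[:,c])[0];P.append((c,k.min()+edge(c,k.min(),1)))
W=ray(P,zf,K,T);L=fit(W[:,[1,0]]);print('near x@.033',L[3]+L[1]/L[0]*(.033-L[2]),'yaw',-np.degrees(np.arctan(L[1]/L[0])))
# shoe: foot rear end + block
S=X[170:300,210:300]
for zl,zh in((.235,.262),):
    k=(S[...,2]>zl)&(S[...,2]<zh);q=S[k];print(len(q),cv2.minAreaRect(q[:,:2].astype('float32')*1000))
print('foot row',(X[181:184,220:292,:]*1000)[1].round(1)[::3])
c=[(X[r,243:268].mean(0)*1000).round(1) for r in(180,190,200)];print(c)
E
```

```text
table z -0.0028273120566627286 -0.002579886896142136 floor z 0.010822423492883676
[   79   101   106   171 14392]
left yaw -0.018663593 y@.56 -0.016857639 rms 0.0007303306172902264
right yaw 0.09321639 y@.56 0.088949494 rms 0.0002740029458530104
near x@.033 0.46566778 yaw 0.03906913
5024 ((545.43408203125, 180.22396850585938), (38.01988983154297, 29.55001449584961), 89.26667785644531)
foot row [[ 5.623e+02  1.373e+02 -5.000e-01]
 [ 5.195e+02  1.618e+02  1.820e+02]
 [ 5.185e+02  1.640e+02  1.862e+02]
 [ 5.182e+02  1.659e+02  1.879e+02]
 [ 5.184e+02  1.675e+02  1.869e+02]
 [ 5.630e+02  1.558e+02 -2.500e+00]
 [ 5.630e+02  1.596e+02 -2.600e+00]
 [ 5.178e+02  1.728e+02  1.896e+02]
 [ 5.177e+02  1.746e+02  1.901e+02]
 [ 5.178e+02  1.762e+02  1.899e+02]
 [ 5.180e+02  1.779e+02  1.891e+02]
 [ 5.180e+02  1.796e+02  1.891e+02]
 [ 5.182e+02  1.813e+02  1.883e+02]
 [ 5.184e+02  1.831e+02  1.873e+02]
 [ 5.179e+02  1.848e+02  1.894e+02]
 [ 5.181e+02  1.865e+02  1.889e+02]
 [ 5.180e+02  1.882e+02  1.891e+02]
 [ 5.630e+02  2.010e+02 -1.600e+00]
 [ 5.184e+02  1.917e+02  1.879e+02]
 [ 5.182e+02  1.933e+02  1.885e+02]
 [ 5.185e+02  1.951e+02  1.874e+02]
 [ 5.190e+02  1.971e+02  1.851e+02]
 [ 5.202e+02  1.994e+02  1.802e+02]
 [ 5.635e+02  2.237e+02 -2.700e+00]]
[array([516.9, 180.8, 188.9]), array([522.8, 180.8, 188.8]), array([528.7, 180.7, 189. ])]
```

Request:
arm_command(increments=[[[0,0,-0.005,0.1,-0.2,0,-1],[0,0,-0.005,0.2,-0.5,0,-1],[0,0,-0.005,0.3,-0.8,0,-1]]])

```text
time_s: 4.9
ee_pos: [0.516, 0.1003, 0.2177]
tcp_rot: [-0.0, -3.141, 0.0]
wrist_force: [-0.3, -1.3, -1.9]
grip_width: 0.0253
```

Request:
arm_command(increments=[[[0,0,0,0.1,-0.35,0.2,-1],[0,0,0,0.17,-0.6,0.5,-1],[0,0,0,0.17,-0.67,0.67,-1],[0,0,0,0.17,-0.67,0.67,-1],[0,0,0,0.17,-0.67,0.67,-1],[0,0,0,0.17,-0.67,0.67,-1]]])

```text
time_s: 5.5
ee_pos: [0.5007, 0.0343, 0.1522]
tcp_rot: [0.003, 3.14, 0.001]
wrist_force: [0.9, 0.2, -2.8]
grip_width: 0.0254
```

```bash
python3 - <<'E'
from h import *
p,d,K,T=grab("wrist","w3"); grab("top","t3")
E
```

```text
5.5 [0.5007 0.0343 0.1522] [2.9000e-03 3.1401e+00 1.2000e-03] [ 0.89  0.17 -2.83] 0.025382871259809765
5.55 [0.5008 0.0342 0.1523] [3.0000e-03 3.1398e+00 1.2000e-03] [-0.87  0.08 -1.96] 0.025284968525959045
```

View pics/w3.png

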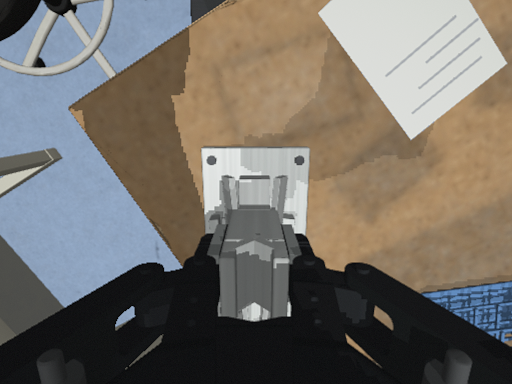

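The head-on view shows the apron at u 202..309, with its near edge at v 148. The shoe is almost centred over it, and the rail mouth starts at about v=212. I'll fit numbers.

```bash
python3 - <<'E'
from h import *
a=np.load('w3.npz');p,d,K,T=[a[k] for k in'pdKT']
X=cloud(d,K,T)
zf=np.median(X[152:172,220:290,2]);print('floor',zf,'table',np.median(X[155:220,315:330,2]))
g=cv2.cvtColor(p,cv2.COLOR_BGR2LAB).astype(float)
fit=lambda P:cv2.fitLine(P.astype('float32'),cv2.DIST_HUBER,0,1e-6,1e-6).ravel()
def sub(s,o):
    gr=np.linalg.norm(np.diff(s,axis=0),axis=1);gr[gr<.5*gr.max()]=0;return o+(gr*(np.arange(len(gr))+.5)).sum()/gr.sum()
for nm,c in(('left',203),('right',309)):
    P=[(sub(g[r,c-6:c+7],c-6),r) for r in range(152,205)]
    W=ray(P,zf,K,T);L=fit(W[:,:2]);print(nm,'px',np.median([q[0] for q in P]),'yaw',np.degrees(np.arctan(L[1]/L[0])),'y',L[3],'x',L[2])
P=[(c,sub(g[142:154,c],142)) for c in range(225,295)]
W=ray(P,zf,K,T);L=fit(W[:,[1,0]]);print('near x',L[3]+L[1]/L[0]*(.035-L[2]),'yaw',-np.degrees(np.arctan(L[1]/L[0])))
# screws
gray=g[...,0]
for c in((212,160),(299,160)):
    w=gray[c[1]-7:c[1]+8,c[0]-7:c[0]+8];k=np.argwhere(w<w.min()+40).mean(0);print('screw',ray([(c[0]-7+k[1],c[1]-7+k[0])],zf,K,T)[0])
# shoe foot: top surface (flat) and flanks edges in row ~183-200
for r in (184,190,196):
    row=X[r,200:310];k=np.where((row[:,2]>.1)&(row[:,2]<.135))[0];print('foot row',r,row[k.min()],row[k.max()],row[k][:,1].mean())
b=X[250:300,200:310];k=(b[...,2]>.175)&(b[...,2]<.2);print('prongs',b[k].mean(0) if k.any() else 0,cv2.minAreaRect(b[k][:,:2].astype('float32')*1000) if k.any() else 0)
# top view rails & plate from t3 not needed; rails z from w3
k=(X[205:235,195:320,2]>.02)&(X[205:235,195:320,2]<.04);q=X[205:235,195:320][k];print('rail pts',len(q),q[:,0].min() if len(q) else 0)
E
```

```text
floor 0.010620500012603756 table -0.0028890166026628306
left px 202.23228452329744 yaw -2.8960643 y -0.016629301 x 0.48980656
right px 307.5 yaw 0.10226563 y 0.085536994 x 0.49951813
near x 0.4659299 yaw 0.16890983
screw [ 0.47816925 -0.00752321  0.0106205 ]
screw [0.47798403 0.07640647 0.0106205 ]
foot row 184 [0.47588242 0.01398624 0.11405473] [0.47569598 0.05266953 0.11489657] 0.03356054253748849
foot row 190 [0.47930287 0.01462706 0.11533684] [0.47905248 0.0520095  0.11634167] 0.03337764408450207
foot row 196 [0.48332212 0.01442441 0.11451604] [0.48283007 0.05151781 0.1162684 ] 0.033044520866246964
prongs [0.49392118 0.03343435 0.18415488] ((498.41778564453125, 33.454872131347656), (42.859745025634766, 27.502792358398438), 89.8669662475586)
rail pts 219 0.5305799916422774
```

Both the plate edges and the screws put the stand line at y≈0.0345–0.035, with yaw about 0.1° and the origin at x≈0.596. I'll lower onto the apron just short of the mouth.

Request:
arm_command(increments=[[[0,0,0,0.01,0.008,0.2,-1],[0,0,0,0.02,0.008,0.5,-1],[0,0,0,0.02,0.008,0.75,-1],[0,0,0,0.02,0.008,0.9,-1],[0,0,0,0.02,0.008,0.98,-1],[0,0,0,0.02,0.008,0.99,-1],[0,0,0,0.02,0.008,0.99,-1]]])

```text
time_s: 6.3
ee_pos: [0.4985, 0.0338, 0.0529]
tcp_rot: [0.006, 3.141, 0.0]
wrist_force: [-0.1, 0.2, -1.8]
grip_width: 0.0253
```

Request:
arm_command(increments=[[[0,0,0,0,0,0.005,-1],[0,0,0,0,0,0.01,-1],[0,0,0,0,0,0.01,-1]]])

```text
time_s: 6.6
ee_pos: [0.4982, 0.0336, 0.0518]
tcp_rot: [0.006, 3.141, 0.0]
wrist_force: [0.5, 0.2, -2.4]
grip_width: 0.0251
```

Request:
arm_command(increments=[[[0,0,0,0,0,0.005,-1],[0,0,0,0,0,0.01,-1],[0,0,0,0,0,0.01,-1]]])

```text
time_s: 6.9
ee_pos: [0.4985, 0.0337, 0.0509]
tcp_rot: [0.006, 3.14, 0.001]
wrist_force: [-1.2, -0.1, 4.2]
grip_width: 0.0253
```

Floor contact felt at about TCP z 0.051. I'll ease off slightly and slide into the mouth.

Request:
arm_command(increments=[[[0,0,-0.003,-0.05,0.012,-0.005,-1],[0,0,-0.003,-0.12,0.012,-0.005,-1],[0,0,-0.003,-0.19,0.012,-0.005,-1],[0,0,-0.003,-0.25,0.012,-0.005,-1],[0,0,-0.003,-0.25,0.012,-0.005,-1]]])

```text
time_s: 7.4
ee_pos: [0.5245, 0.0347, 0.0509]
tcp_rot: [-0.001, 3.14, 0.0]
wrist_force: [0.5, 0.1, 3.4]
grip_width: 0.0258
```

Request:
arm_command(increments=[[[0,0,0,-0.05,0,0,-1],[0,0,0,-0.1,0,0,-1],[0,0,0,-0.15,0,0,-1],[0,0,0,-0.2,0,0,-1],[0,0,0,-0.25,0,0,-1],[0,0,0,-0.25,0,0,-1]]])

```text
time_s: 8.0
ee_pos: [0.549, 0.0347, 0.0509]
tcp_rot: [-0.001, 3.14, 0.0]
wrist_force: [0.8, 0.4, 4.3]
grip_width: 0.0253
```

Request:
arm_command(increments=[[[0,0,0,-0.04,0,-0.003,-1],[0,0,0,-0.08,0,-0.004,-1],[0,0,0,-0.12,0,-0.004,-1],[0,0,0,-0.16,0,-0.004,-1],[0,0,0,-0.16,0,-0.004,-1]]])

```text
time_s: 8.5
ee_pos: [0.5644, 0.0347, 0.051]
tcp_rot: [-0.001, 3.141, -0.0]
wrist_force: [0.5, 0.5, 0.1]
grip_width: 0.025
```

Request:
arm_command(increments=[[[0,0,0,-0.01,0,0,-1],[0,0,0,-0.02,0,0,-1],[0,0,0,-0.03,0,0,-1],[0,0,0,-0.03,0,0,-1]]])

```text
time_s: 8.9
ee_pos: [0.5669, 0.0347, 0.051]
tcp_rot: [0.001, -3.141, 0.0]
wrist_force: [1.2, -0.8, -1.5]
grip_width: 0.0255
```

Request:
arm_command(increments=[[[0,0,0,-0.01,0,0,-1],[0,0,0,-0.02,0,0,-1],[0,0,0,-0.03,0,0,-1],[0,0,0,-0.03,0,0,-1]]])

```text
time_s: 9.3
ee_pos: [0.5701, 0.0347, 0.0511]
tcp_rot: [-0.001, 3.141, 0.0]
wrist_force: [0.6, -0.6, -2.3]
grip_width: 0.0254
```

Request:
arm_command(increments=[[[0,0,0,-0.01,0,0,-1],[0,0,0,-0.02,0,0,-1],[0,0,0,-0.02,0,0,-1]]])

```text
time_s: 9.6
ee_pos: [0.5721, 0.0347, 0.0512]
tcp_rot: [-0.001, 3.141, 0.0]
wrist_force: [-0.9, -0.1, -2.3]
grip_width: 0.0249
```

Request:
arm_command(increments=[[[0,0,0,-0.01,0,0,-1],[0,0,0,-0.02,0,0,-1],[0,0,0,-0.02,0,0,-1]]])

```text
time_s: 9.9
ee_pos: [0.5741, 0.0347, 0.0512]
tcp_rot: [-0.001, 3.141, 0.0]
wrist_force: [-0.7, 0.5, -1.2]
grip_width: 0.0257
```

Request:
arm_command(increments=[[[0,0,0,-0.01,0,0,-1],[0,0,0,-0.02,0,0,-1],[0,0,0,-0.03,0,0,-1],[0,0,0,-0.03,0,0,-1]]])

```text
time_s: 10.3
ee_pos: [0.5771, 0.0347, 0.0512]
tcp_rot: [-0.001, 3.141, 0.0]
wrist_force: [0.6, 0.3, -2.3]
grip_width: 0.0253
```

Request:
arm_command(increments=[[[0,0,0,-0.01,0,0,-1],[0,0,0,-0.02,0,0,-1],[0,0,0,-0.02,0,0,-1]]])

```text
time_s: 10.6
ee_pos: [0.5791, 0.0347, 0.0512]
tcp_rot: [-0.001, 3.141, 0.0]
wrist_force: [-1.0, 0.3, -2.0]
grip_width: 0.0255
```

Request:
arm_command(increments=[[[0,0,0,-0.01,0,0,-1],[0,0,0,-0.02,0,0,-1],[0,0,0,-0.02,0,0,-1]]])

```text
time_s: 10.9
ee_pos: [0.5811, 0.0347, 0.0512]
tcp_rot: [-0.001, 3.141, 0.0]
wrist_force: [0.5, -0.2, -2.0]
grip_width: 0.0251
```

Request:
arm_command(increments=[[[0,0,0,-0.01,0,0,-1],[0,0,0,-0.02,0,0,-1],[0,0,0,-0.02,0,0,-1]]])

```text
time_s: 11.2
ee_pos: [0.5831, 0.0347, 0.0512]
tcp_rot: [-0.001, 3.141, 0.0]
wrist_force: [-0.8, 0.2, -2.6]
grip_width: 0.0252
```

Request:
arm_command(increments=[[[0,0,0,-0.01,0,0,-1],[0,0,0,-0.02,0,0,-1],[0,0,0,-0.02,0,0,-1]]])

```text
time_s: 11.5
ee_pos: [0.5851, 0.0347, 0.0512]
tcp_rot: [-0.001, 3.141, -0.0]
wrist_force: [0.4, 0.3, -2.6]
grip_width: 0.0253
```

Request:
arm_command(increments=[[[0,0,0,-0.01,0,0,-1],[0,0,0,-0.02,0,0,-1],[0,0,0,-0.02,0,0,-1]]])

```text
time_s: 11.8
ee_pos: [0.5871, 0.0348, 0.0512]
tcp_rot: [-0.001, 3.141, 0.0]
wrist_force: [-0.7, -0.9, -2.7]
grip_width: 0.0253
```

Request:
arm_command(increments=[[[0,0,0,-0.01,0,0,-1],[0,0,0,-0.02,0,0,-1],[0,0,0,-0.02,0,0,-1]]])

```text
time_s: 12.1
ee_pos: [0.5891, 0.0347, 0.0512]
tcp_rot: [-0.001, 3.141, 0.0]
wrist_force: [-0.3, 0.4, -2.1]
grip_width: 0.0249
```

Request:
arm_command(increments=[[[0,0,0,-0.01,0,0,-1],[0,0,0,-0.02,0,0,-1],[0,0,0,-0.02,0,0,-1]]])

```text
time_s: 12.4
ee_pos: [0.5911, 0.0347, 0.0512]
tcp_rot: [-0.001, 3.141, 0.0]
wrist_force: [-0.7, 0.2, -2.5]
grip_width: 0.0253
```

Request:
arm_command(increments=[[[0,0,0,-0.01,0,0,-1],[0,0,0,-0.02,0,0,-1],[0,0,0,-0.02,0,0,-1]]])

```text
time_s: 12.7
ee_pos: [0.5931, 0.0348, 0.0512]
tcp_rot: [-0.001, 3.142, 0.0]
wrist_force: [-0.1, 1.1, -2.0]
grip_width: 0.025
```

Request:
arm_command(increments=[[[0,0,0,-0.01,0,0,-1],[0,0,0,-0.02,0,0,-1],[0,0,0,-0.02,0,0,-1]]])

```text
time_s: 13.0
ee_pos: [0.5951, 0.0349, 0.0512]
tcp_rot: [-0.001, 3.141, 0.0]
wrist_force: [-0.6, 1.7, -2.8]
grip_width: 0.025
```

A first sideways touch (Fy +1.7 N, away from the sprung strip). I'll release here, retreat upward, and push from behind with shut fingers so the foot can align itself.

Request:
arm_command(increments=[[[0,0,0,0,0,0,-0.3],[0,0,0,0,0,0,0],[0,0,0,0,0,0,0],[0,0,0,0,0,0,0],[0,0,0,0,0,-0.1,0],[0,0,0,0,0,-0.3,0],[0,0,0,0,0,-0.5,0],[0,0,0,0,0,-0.64,0],[0,0,0,0,0,-0.66,0],[0,0,0,0.1,0,-0.66,0],[0,0,0,0.25,0,-0.66,-0.5],[0,0,0,0.4,0,-0.66,-1],[0,0,0,0.45,0,-0.66,-1],[0,0,0,0.45,0,-0.66,-1]]], force=40)

```text
time_s: 14.4
ee_pos: [0.5488, 0.0347, 0.1166]
tcp_rot: [0.001, -3.14, 0.0]
wrist_force: [-0.8, -0.5, 0.8]
grip_width: 0.0002
```

```bash
python3 - <<'E'
from h import *
p,d,K,T=grab("top","t4");X=cloud(d,K,T)
cv2.imwrite('pics/t4c.png',cv2.resize(p[110:240,290:390],(461,600),interpolation=cv2.INTER_CUBIC))
E
```

```text
14.4 [0.5488 0.0347 0.1166] [ 1.4000e-03 -3.1402e+00  1.0000e-04] [-0.78 -0.47  0.84] 0.0002473722484774364
```

View pics/t4c.png

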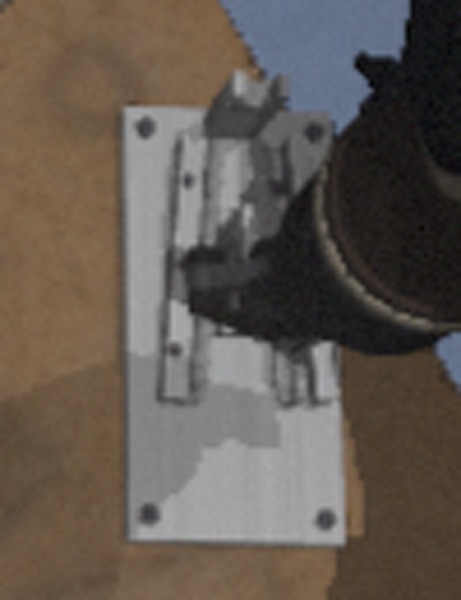

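The crop shows the stand with the gripper partly covering it; the V-rest still stands in the way near (235,265). Next I go down behind it and approach.

Request:
arm_command(increments=[[[0,0,0,0,0,0.1,-1],[0,0,0,0,0,0.3,-1],[0,0,0,0,0,0.5,-1],[0,0,0,0,0,0.62,-1],[0,0,0,0,0,0.65,-1],[0,0,0,0,0,0.65,-1],[0,0,0,0,0,0.65,-1]]])

```text
time_s: 15.15
ee_pos: [0.5505, 0.0347, 0.0527]
tcp_rot: [-0.001, 3.141, 0.0]
wrist_force: [-0.6, 0.6, 0.4]
grip_width: -0.0004
```

Request:
arm_command(increments=[[[0,0,0,-0.03,0,0,-1],[0,0,0,-0.06,0,0,-1],[0,0,0,-0.09,0,0,-1],[0,0,0,-0.12,0,0,-1],[0,0,0,-0.14,0,0,-1],[0,0,0,-0.15,0,0,-1],[0,0,0,-0.15,0,0,-1]]])

```text
time_s: 15.85
ee_pos: [0.565, 0.0347, 0.0521]
tcp_rot: [0.001, -3.142, -0.0]
wrist_force: [0.2, -0.7, 0.1]
grip_width: 0.0002
```

Request:
arm_command(increments=[[[0,0,0,-0.01,0,0,-1],[0,0,0,-0.02,0,0,-1],[0,0,0,-0.03,0,0,-1],[0,0,0,-0.03,0,0,-1]]])

```text
time_s: 16.25
ee_pos: [0.5681, 0.0347, 0.0522]
tcp_rot: [-0.001, 3.141, 0.0]
wrist_force: [0.7, 0.6, 0.5]
grip_width: -0.0
```

Request:
arm_command(increments=[[[0,0,0,-0.01,0,0,-1],[0,0,0,-0.02,0,0,-1],[0,0,0,-0.02,0,0,-1]]])

```text
time_s: 16.55
ee_pos: [0.5697, 0.0347, 0.0521]
tcp_rot: [0.001, -3.141, -0.0]
wrist_force: [-1.0, -0.9, 0.2]
grip_width: -0.0
```

Request:
arm_command(increments=[[[0,0,0,-0.01,0,0,-1],[0,0,0,-0.015,0,0,-1],[0,0,0,-0.015,0,0,-1]]])

```text
time_s: 16.85
ee_pos: [0.5702, 0.0346, 0.0519]
tcp_rot: [0.001, -3.139, 0.0]
wrist_force: [-4.8, -0.4, 2.1]
grip_width: -0.0003
```

Request:
arm_command(increments=[[[0,0,0,-0.005,0,0,-1],[0,0,0,-0.01,0,0,-1],[0,0,0,-0.01,0,0,-1],[0,0,0,-0.01,0,0,-1]]])

```text
time_s: 17.25
ee_pos: [0.5706, 0.0346, 0.0517]
tcp_rot: [0.001, -3.138, 0.0]
wrist_force: [-7.3, -0.5, 3.9]
grip_width: 0.0002
```

Request:
arm_command(increments=[[[0,0,0,-0.005,0,0,-1],[0,0,0,-0.01,0,0,-1],[0,0,0,-0.015,0,0,-1],[0,0,0,-0.015,0,0,-1],[0,0,0,-0.015,0,0,-1]]])

```text
time_s: 17.75
ee_pos: [0.571, 0.0346, 0.0515]
tcp_rot: [0.001, -3.136, 0.0]
wrist_force: [-9.7, 0.4, 4.5]
grip_width: 0.0004
```

Request:
arm_command(increments=[[[0,0,0,-0.005,0,0,-1],[0,0,0,-0.01,0,0,-1],[0,0,0,-0.015,0,0,-1],[0,0,0,-0.02,0,0,-1],[0,0,0,-0.02,0,0,-1],[0,0,0,-0.02,0,0,-1]]])

```text
time_s: 18.35
ee_pos: [0.5717, 0.0345, 0.0511]
tcp_rot: [0.001, -3.133, 0.0]
wrist_force: [-13.4, -0.1, 5.9]
grip_width: -0.0
```

Request:
arm_command(increments=[[[0,0,0,-0.005,0,0,-1],[0,0,0,-0.01,0,0,-1],[0,0,0,-0.015,0,0,-1],[0,0,0,-0.015,0,0,-1],[0,0,0,-0.015,0,0,-1],[0,0,0,-0.015,0,0,-1]]])

```text
time_s: 18.95
ee_pos: [0.5721, 0.0345, 0.0508]
tcp_rot: [0.001, -3.131, 0.001]
wrist_force: [-16.0, -0.5, 5.7]
grip_width: -0.0001
```

```bash
python3 - <<'E'
from workcell import robot
s=robot.read_state();print(s['wrist_force'],s['ft_torque'],s['ee_pos'])
E
```

```text
[-15.97879554  -0.53443263   5.70169188] [-0.06119057  2.83639504 -0.01023926] [0.57210667 0.034518   0.05077879]
```

16 N is inside the 12–20 N window, so I'll back off and lift clear.

Request:
arm_command(increments=[[[0,0,0,0.03,0,0,-1],[0,0,0,0.07,0,0,-1],[0,0,0,0.12,0,0,-1],[0,0,0,0.25,0,-0.1,-1],[0,0,0,0.35,0,-0.3,-1],[0,0,0,0.4,0,-0.7,-1],[0,0,0,0.4,0,-1,-1]]])

```text
time_s: 19.65
ee_pos: [0.5373, 0.0346, 0.1541]
tcp_rot: [-0.001, 3.14, 0.0]
wrist_force: [0.1, 0.5, 0.5]
grip_width: -0.0
```

Request:
arm_command(increments=[[[0,0,0,0.4,0,-0.4,-1],[0,0,0,0.8,0,-0.6,-1],[0,0,0,1,0,-0.6,-1],[0,0,0,1,0,-0.6,-1],[0,0,0,1,0,-0.6,-1]]])

```text
time_s: 20.15
ee_pos: [0.438, 0.0348, 0.2129]
tcp_rot: [-0.002, 3.139, 0.001]
wrist_force: [1.0, -0.8, -0.5]
grip_width: -0.0002
```

```bash
python3 - <<'E'
from h import *
from workcell import *
p,d,K,T=grab("top","t5");X=cloud(d,K,T)
S,ds,Ks,Ts=grab("scene","s5")
a=cv2.resize(p[110:240,290:390],(400,520),interpolation=cv2.INTER_CUBIC);b=cv2.resize(S[180:310,260:390],(400,520)[0:1]+(400,),interpolation=cv2.INTER_CUBIC)
b=cv2.copyMakeBorder(b,0,120,0,0,cv2.BORDER_CONSTANT);cv2.imwrite('pics/f5.png',np.hstack([a,b]))
W=X[120:230,310:365];k=(W[...,2]>.06)&(W[...,2]<.12);n,l,st,ce=cv2.connectedComponentsWithStats(k.astype('uint8'))
for i in range(1,n):
    if st[i,4]>20: q=W[l==i];print(st[i],q.mean(0),cv2.minAreaRect(q[:,:2].astype('float32')*1000),np.percentile(q[:,2],95))
a0=np.load('top0.npz');D=np.abs(X[...,2]-cloud(a0['d'],a0['K'],a0['T'])[...,2])>.02
for n,(u,v) in dict(rack=(234,136),timer=(205,295),carton=(148,265),bottle=(284,95)).items(): print(n,D[v-20:v+20,u-20:u+20].mean(), np.abs(p[v-20:v+20,u-20:u+20].astype(int)-a0['p'][v-20:v+20,u-20:u+20]).mean())
E
```

```text
20.15 [0.438  0.0348 0.2129] [-1.6000e-03  3.1391e+00  1.3000e-03] [ 1.   -0.82 -0.45] -0.00020609350947071748
20.2 [0.4383 0.0348 0.2125] [-1.2000e-03  3.1399e+00  6.0000e-04] [-0.84 -0.32 -0.47] 0.00031626865427832783
[ 29   5  14   9 100] [0.66988118 0.03409791 0.07096846] ((671.519775390625, 33.476112365722656), (13.178784370422363, 26.135652542114258), 0.957588791847229) 0.08052391479458429
[ 30  31  16  18 250] [0.59992021 0.03392149 0.08012828] ((601.8798217773438, 32.89457702636719), (26.883621215820312, 30.69723129272461), 88.91569519042969) 0.0905175182186645
rack 0.010625 3.645
timer 0.009375 35.70229166666667
carton 0.005 11.83125
bottle 0.009375 4.076666666666667
```

View pics/f5.png

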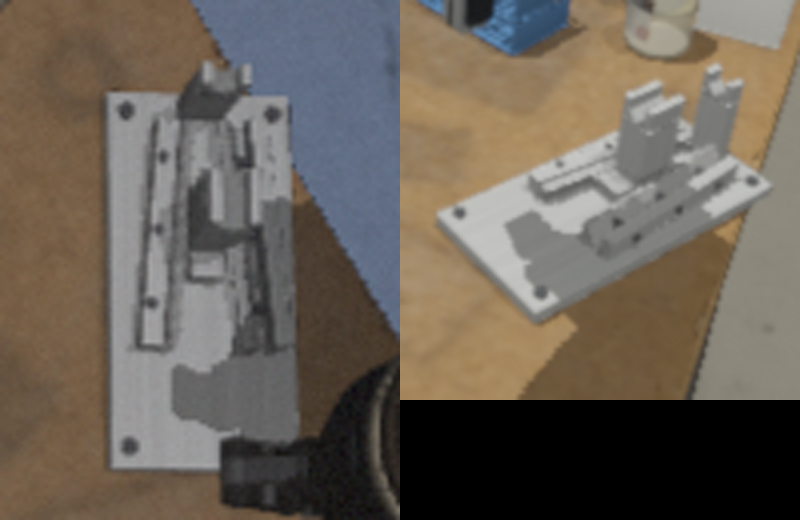

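Both views show the V-rest standing square in the way and clear of the robot, so I'll hand in.

```bash
python3 -c "
from workcell import robot
print(robot.finish_job())"
```

```text
the job is handed in; nothing more can be done
None
```

I gripped the V-rest, lowered it onto the apron and slid it narrow end first into the way. I let go when I felt the first light sideways touch. With the fingers shut, I then pushed from behind until the resistance reached 16.0 N along x, rising about 5–6 N per mm, with about 0.5 N sideways. I backed off and handed the job in at about 20 s.

**Last checks:**
- **Position:** in the last top and scene views the V-rest stands square in the way, about 2–4 mm past the stand's middle and within 1 mm of its line. My yaw fit reads about 1° off on both the loose and the fixed V-rest, so that looks like camera error.
- **Height:** its top reads about 2.5 mm high, and the fixed V-rest's top reads the same amount high. That points to camera bias and a flat seat.
- **Clearance:** the gripper is clear and its forces read about zero.
- **Bystanders:** the rack, bottle, carton and timer show no change in depth. The timer and carton did change in brightness, which I put down to the arm's shadow but did not view.

**Not checked directly:** the clamping force on the fixed flank. It rests on the measured push, which included about 6 N of downward load from the fingers.

**Disagreement:** the cameras differed by up to 2 mm on the stand's line (0.033 to 0.036 m). I used 0.035.

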